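# Roll the sample vials onto the photo line

## Robot

A 7-joint arm with a two-finger parallel gripper is mounted at the origin on a cart in front of the work surface, level with it; the furniture and walls round the work are solid. World frame = base frame: x ahead of the robot, y to its left, z up, the work surface at z = 0. Lengths are in m, angles in rad, forces in N, time in s.
With the tool pointing down it reaches from about 0.425 to 0.875 m from the base axis. Payload 4.7 kg.
Tool frame: the origin (TCP) lies on the centre line of the jaws, within the pads' length; the fingertips stand 19 mm ahead of it and the grasp point (between the pads) is the TCP (ctrl.nose_length is the distance from the TCP to the fingertips, in m); z points along the fingers, x is the direction in which the jaws open and shut, and the axes are right-handed (so a half turn about z gives the same grasp; the last joint's range is limited). The gripper opens to 87 mm and grips with 3 to 60 N. Pads are 19 mm wide; open, the fingers measure 117 mm over their backs; the gripper's body (75 mm by 190 mm) begins 51 mm behind the grasp point.
Start: joints at [-1.173, 0.321, -0.07, 1.45, 0.023, 1.371, -0.057], TCP at [0.243, 0.603, 0.242] pointing down, gripper open.
Joint ranges: [-2.86, 2.86], [-0.3, 2.09], [-1.38, 1.24], [0.06, 2.45], [-1.56, 4.7], [0.09, 2.05], [-2.69, 2.69]. Speed limits (rad/s): [2.57, 2.57, 3.14, 3.14, 3.14, 3.14, 3.14].

## Interface

Orientations are given as a rotation vector (axis times angle).
In Python, from bench import ctrl gives the robot as it stands. The module is installed in compiled form; this text tells all that it offers.
- The arm moves only by the shell command python3 -m crank 'ROWS' [OPENING] [FORCE]. ROWS is a JSON object of lists of equal length, an entry for each row: "dp": the shift along the tool's x, y, z in cm, a list of three; "delta_rot": the turn, a rotation vector about the tool's x, y, z in rad, a list of three. In form: {"dp": [[x, y, z], ...], "delta_rot": [[rx, ry, rz], ...]}. A call has exactly 8 rows; each row shifts and turns the commanded pose from where the row before left it, along the tool's axes as they then stand; what a row does not reach is not made up. A row lasts 1/10 s, in which the tool goes at most 50 mm and 8.59 degrees, less where a joint would pass 70% of its speed; a pose out of reach is approached as far as the arm can. A call with a gripper value outside its range is refused whole. OPENING is the finger opening in cm, from 0 to 8.7, set as the call begins (- or left out, the last holds). The fingers move at their own pace and stop on an object; FORCE is the grip in N (left out, the last holds). Time passes only in rows, so rows that do not move let the fingers close, or fill a call up. It gives the time, the measured TCP pose, the force and the opening at its end, in the units of the state.
- ctrl.get_state(): the state, without advancing time (a new reading comes with each control period).
- ctrl.get_image(name): name is "side" or "top"; returns the picture (400x640x3 uint8, blue, green, red); there is no depth.
- ctrl.camera_info(name): a dict with "camera_matrix" (3x3 intrinsics, pixels), "xyz" and "orientation" of the camera in the world. Camera axes: x right, y down, z forward; pixel columns grow to the right and rows downward; lengths in m; the calibration is good to about 2 mm. A picture is of the moment at which its call begins. camera_info takes no time and is no camera call.
- ctrl.close_job(): hands the job in, once; it reports no verdict.
The state is a dict: "time": time; "joint_positions": joint angles; "qd": joint speeds; "joint_torque": joint torques, N m; "position": TCP position; "tool_rot": TCP orientation; "ft_force": force on the tool from outside, world axes, zero at the start; "torque": the same for the moment, N m; "grip_width": opening from 0.0 (shut) to 1.0 (fully open).
Only numpy, scipy, OpenCV 4.12 (cv2) and the standard library are available. Lean on these libraries where they do the work, as an engineer would, in place of code of your own. Each camera call takes 0.05 s, during which the arm holds its last target.

## Task

Two glass sample vials lie on the photo board, one in each lane. Set a fingertip on top of each vial and push the top sideways, in several strokes if need be, so that the vial rolls along its lane until it lies along the red line, the line running under its middle; leave both at rest there. Roll them, do not slide or lift them, and leave the bottle, the tape roll and the stopper beside the board where they are.

Things in the scene. Friction and masses are not known exactly. Their poses are not given: they have to be found in the camera images.
- photo_board: grey board with a soft mat, 216 x 340 mm, fixed; origin at the centre of its underside, on the bench. Mat surface 10 mm above the bench. White edge lip 7 mm wide, 16 mm high; a white rib 5 mm wide, 15 mm high along the board's y axis at x = 0 parts it into two lanes 98 mm wide, centred at x = +0.052 and -0.052 m. The vials roll along its y axis.
- red_line: straight red line 6 mm wide printed on the mat, parallel to the board's x axis, across both lanes; origin at its middle (at the rib), on the mat. Its x axis runs along the line, its y axis along the lanes (both parallel to the board's). Flat: nothing to bump into.
- amber_vial: brown glass vial with a black cap, lying within 6 degrees of the line's direction, at first label up. Body 30 mm across, 66 long; cap 26 across, 16 long; 84 mm in all, 40 to 80 g. Origin on its axis at mid-length, 15 mm above the mat. Own x runs along it to the cap; z, out of the white label, turns as it rolls. A finger pressed lightly on its crest and moved sideways rolls it half as far; pushed low from behind it skids.
- green_vial: green glass vial with a white cap, lying within 6 degrees of the line's direction, at first label up. Body 30 mm across, 66 long; cap 26 across, 16 long; 84 mm in all, 40 to 80 g. Origin on its axis at mid-length, 15 mm above the mat. Own x runs along it to the cap; z, out of the white label, turns as it rolls. A finger pressed lightly on its crest and moved sideways rolls it half as far; pushed low from behind it skids.
- drop_bottle: small clear-white dropper bottle with a white cap, standing loose beyond the board's +y end, 41 mm across, 75 mm tall; origin at the centre of its underside. Must not be disturbed.
- tape_roll: roll of beige tape lying flat beyond the board's -y end, 65 mm across, 20 mm high; origin at the centre of its underside. Must not be disturbed.
- stopper: black rubber stopper lying beyond the board's -y end, 22 x 24 x 22 mm; origin at the centre of its underside. Must not be disturbed.

How it is judged:
By the outcome, as a careful person would: the job done as asked, in the order asked, and still so for the second after the job is handed in, with the robot touching nothing.
It also fails if it takes over 59 s, if anything falls off the work surface, if the arm or the gripper's body presses on something with over 40 N, if the wrist force passes 120 N, or if a joint passes its speed limit or range.

## Working session

There is one attempt and no reset: what is moved stays moved. The work goes in short steps, Python scripts to look and compute and a shell command to move; the robot and the scene stay as the last step left them, time stands still between calls to the robot, and variables do not carry over. Pictures are saved under pics/ and viewed, and the job is handed in when it is done.

```bash
mkdir -p pics; python3 - <<'E'
from bench import ctrl
import cv2
for n in("top","side"):
    cv2.imwrite(f"pics/{n}0.png",ctrl.get_image(n)); i=ctrl.camera_info(n); print(n,i)
s=ctrl.get_state(); print(s); print(ctrl.nose_length)
E
```

```text
top {'camera_matrix': array([[461.34895723,   0.        , 326.35338407],
       [  0.        , 461.34895723, 202.2765747 ],
       [  0.        ,   0.        ,   1.        ]]), 'xyz': array([0.3799064 , 0.0342357 , 1.04433189]), 'orientation': array([-2.11318481,  2.16594627, -0.19722384])}
side {'camera_matrix': array([[409.88244313,   0.        , 319.20226067],
       [  0.        , 409.88244313, 197.50732324],
       [  0.        ,   0.        ,   1.        ]]), 'xyz': array([ 0.12784002, -0.63247456,  0.56751077]), 'orientation': array([-2.08708034,  0.60916918, -0.3317527 ])}
{'time': 0.1, 'joint_positions': array([-1.17288467,  0.32177879, -0.0700819 ,  1.45150023,  0.02259325,
        1.37081669, -0.05691267]), 'qd': array([-0.00083434, -0.00078537, -0.00059578, -0.0020586 , -0.00032269,
       -0.00075959, -0.00031473]), 'joint_torque': array([-2.54149536e-04, -4.92574632e+01, -4.05697161e-01, -3.13400853e+01,
       -6.41502393e-02,  3.94561957e-02,  6.41599627e-05]), 'position': array([0.24327295, 0.60227788, 0.24057791]), 'tool_rot': array([ 2.60349429e+00,  1.75640255e+00, -2.15638618e-03]), 'ft_force': array([-1.37726643,  0.07306268, -0.64880606]), 'torque': array([-0.00579224, -0.05043868,  0.01963954]), 'grip_width': 0.9964090553281394}
0.019
```

View pics/top0.png

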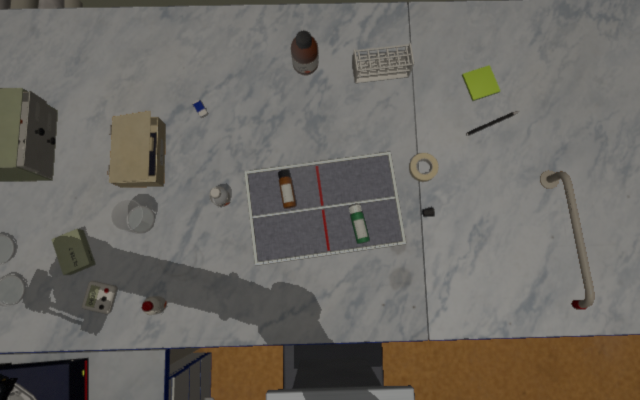

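View pics/side0.png

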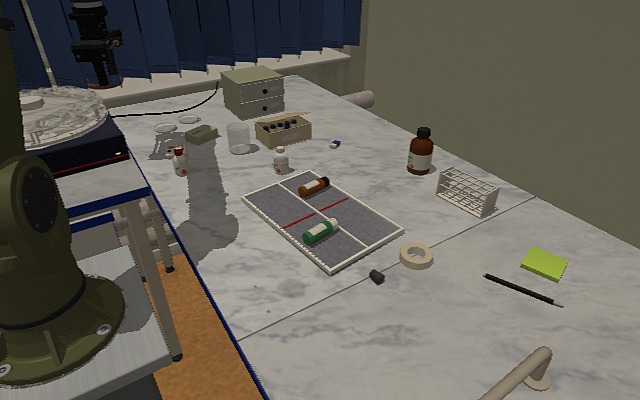

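The top view shows the board at columns 246–405 and rows 153–264. The amber vial is around (287,189), left of the red line (320,190 to 326,245), and the green vial is around (360,224), right of it. Next I'll enlarge a crop.

```bash
python3 - <<'E'
import cv2
a=cv2.imread("pics/top0.png")[145:270,240:412]
cv2.imwrite("pics/c0.png",cv2.resize(a,None,fx=4.6,fy=4.6,interpolation=cv2.INTER_CUBIC))
E
```

```text
(no output)
```

View pics/c0.png

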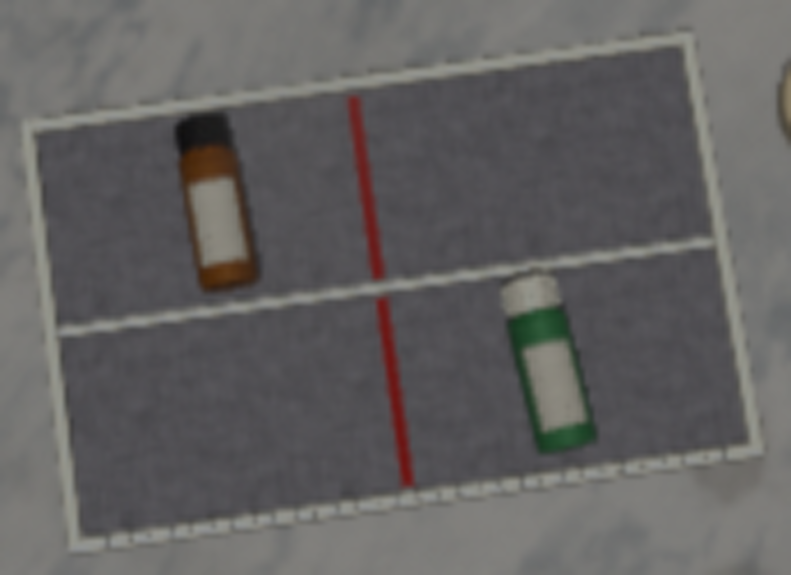

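```bash
cat > h.py <<'E'
from bench import ctrl
import numpy as np
from scipy.spatial.transform import Rotation as R
def p2w(uv,z,n="top"):
    i=ctrl.camera_info(n);K=i["camera_matrix"];M=R.from_rotvec(i["orientation"]).as_matrix()
    d=M@np.linalg.inv(K)@np.array([uv[0],uv[1],1]);c=i["xyz"];return c+d*(z-c[2])/d[2]
def w2p(p,n="top"):
    i=ctrl.camera_info(n);M=R.from_rotvec(i["orientation"]).as_matrix()
    q=i["camera_matrix"]@(M.T@(np.array(p)-i["xyz"]));return q[:2]/q[2]
def crop(x,y): return (240+(x+.5)/4.6-.5,145+(y+.5)/4.6-.5)
E
python3 - <<'E'
from h import *
def f(n,x,y,z):
    w=p2w(crop(x,y),z);print(n,w.round(4));return w
a=[f('c',*q,.016) for q in((27,122),(690,35),(760,452),(72,549))]
for i in range(4):print(np.linalg.norm(a[i]-a[i-1]))
c=sum(a)/4;print(c)
y=(a[0]-a[1]+a[3]-a[2]);y/=np.linalg.norm(y);print("board y ang",np.degrees(np.arctan2(y[1],y[0])))
x=np.array([y[1],-y[0],0])
def b(w): return ((w-c)@x).round(4),((w-c)@y).round(4)
for n,q,z in(("line1",(354,97),.01),("line2",(407,486),.01),("amb cap",(203,115),.025),("amb base",(230,287),.025),("gr cap",(529,274),.025),("gr base",(567,448),.025)):
    print(b(f(n,*q,z)))
print(x,y)
s=ctrl.get_state();print(R.from_rotvec(s["tool_rot"]).as_matrix().round(3))
E
```

```text
c [0.6318 0.1995 0.016 ]
c [ 0.6691 -0.1322  0.016 ]
c [ 0.4593 -0.156   0.016 ]
c [0.421  0.1772 0.016 ]
0.2119790862403322
0.3338183026581047
0.21114706249223975
0.3354051241176401
[0.54532308 0.02211235 0.016     ]
board y ang 96.48490986715451
line1 [0.6425 0.037  0.01  ]
(np.float64(0.0982), np.float64(0.0039))
line2 [0.4475 0.0156 0.01  ]
(np.float64(-0.0979), np.float64(0.0046))
amb cap [0.6312 0.1116 0.025 ]
(np.float64(0.0954), np.float64(0.0792))
amb base [0.5451 0.0993 0.025 ]
(np.float64(0.0085), np.float64(0.0768))
gr cap [ 0.548  -0.0463  0.025 ]
(np.float64(-0.005), np.float64(-0.0683))
gr base [ 0.4628 -0.0615  0.025 ]
(np.float64(-0.0914), np.float64(-0.0738))
[0.99360164 0.11294153 0.        ] [-0.11294153  0.99360164  0.        ]
[[ 0.374  0.927 -0.001]
 [ 0.927 -0.374 -0.002]
 [-0.002  0.    -1.   ]]
```

```bash
python3 -m crank '{"dp":[[-2.06,3.09,0],[-2.06,3.09,0],[-2.06,3.09,0],[-2.06,3.09,0],[-2.06,3.09,0],[-2.06,3.09,0],[-2.06,3.09,0],[-2.06,3.09,0]],"delta_rot":[[0,0,0],[0,0,0],[0,0,0],[0,0,0],[0,0,0],[0,0,0],[0,0,0],[0,0,0]]}' 2.0 
python3 -m crank '{"dp":[[-2.06,3.09,0],[-2.06,3.09,0],[-2.06,3.09,0],[-2.06,3.09,0],[-2.06,3.09,0],[-2.06,3.09,0],[-2.06,3.09,0],[-2.06,3.09,0]],"delta_rot":[[0,0,0],[0,0,0],[0,0,0],[0,0,0],[0,0,0],[0,0,0],[0,0,0],[0,0,0]]}' 
python3 -m crank '{"dp":[[0,0,1.5],[0,0,1.5],[0,0,1.5],[0,0,1.5],[0,0,1.5],[0,0,1.5],[0,0,1.5],[0,0,1.5]],"delta_rot":[[0,0,0.134],[0,0,0.134],[0,0,0.134],[0,0,0.134],[0,0,0.134],[0,0,0.134],[0,0,0.134],[0,0,0.132]]}' 
python3 - <<'E'
from h import *
import cv2
for n in("top","side"): cv2.imwrite(f"pics/{n}1.png",ctrl.get_image(n))
s=ctrl.get_state();print(s["position"],s["ft_force"],s["joint_positions"]);print(R.from_rotvec(s["tool_rot"]).as_matrix().round(4))
a=cv2.imread("pics/side1.png")[130:280,230:420];cv2.imwrite("pics/s1c.png",cv2.resize(a,None,fx=4,fy=4,interpolation=cv2.INTER_CUBIC))
E
```

```text
time: 0.9
position: [0.4114, 0.3558, 0.2412]
tool_rot: [2.604, 1.757, -0.001]
ft_force: [0.8, 0.0, -0.6]
grip_width: 0.358
time: 1.7
position: [0.5788, 0.1107, 0.2412]
tool_rot: [-2.604, -1.757, 0.001]
ft_force: [0.1, 0.2, -0.0]
grip_width: 0.23
time: 2.5
position: [0.578, 0.112, 0.1205]
tool_rot: [3.137, 0.175, -0.001]
ft_force: [-0.5, 1.0, 0.6]
grip_width: 0.228
[0.57647231 0.11166436 0.11898943] [-0.96013058 -0.17379866  0.30470518] [-0.61919967  0.2973219   0.44969844  1.76928464 -0.14160058  1.11210395
 -0.00633929]
[[ 0.9932  0.1165 -0.0048]
 [ 0.1165 -0.9932 -0.0017]
 [-0.0049  0.0012 -1.    ]]
```

View pics/s1c.png

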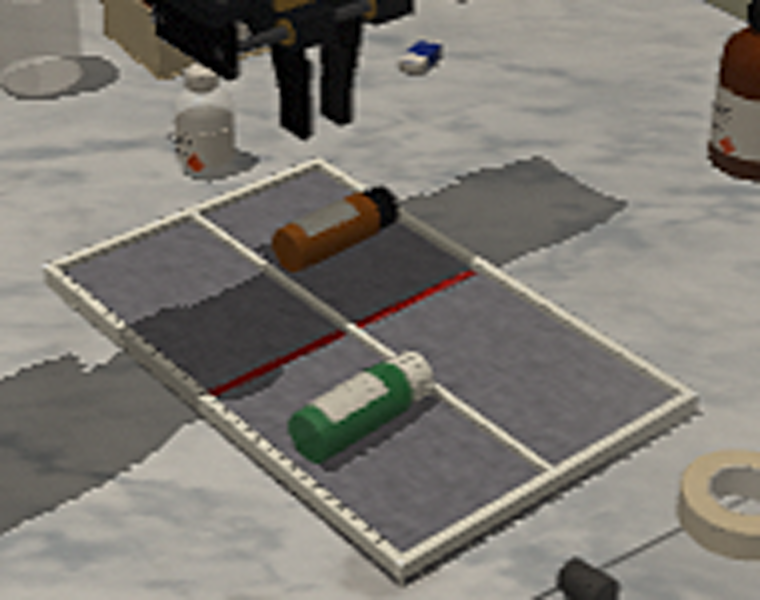

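View pics/top1.png

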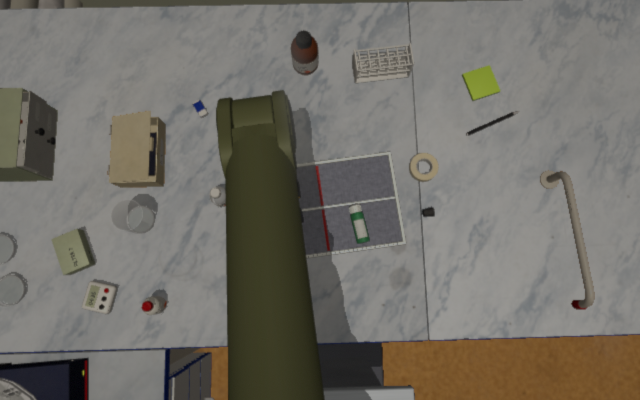

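```bash
python3 -m crank '{"dp":[[0.2,0,1.2],[0,0,1.2],[0,0,1.2],[0,0,1.0],[0,0,0.6],[0,0,0.2],[0,0,0],[0,0,0]],"delta_rot":[[0,0,0],[0,0,0],[0,0,0],[0,0,0],[0,0,0],[0,0,0],[0,0,0],[0,0,0]]}'
python3 - <<'E'
from h import *
import cv2
cv2.imwrite("pics/side2.png",ctrl.get_image("side"))
s=ctrl.get_state();print(s["position"],s["ft_force"],s["torque"]);print(R.from_rotvec(s["tool_rot"]).as_matrix().round(4))
a=cv2.imread("pics/side2.png")[130:250,250:400];cv2.imwrite("pics/s2c.png",cv2.resize(a,None,fx=5,fy=5,interpolation=cv2.INTER_CUBIC))
E
```

```text
time: 3.4
position: [0.5808, 0.1123, 0.068]
tool_rot: [-3.136, -0.184, -0.001]
ft_force: [0.4, -0.4, -0.4]
grip_width: 0.232
[0.58087787 0.11227037 0.06813247] [-0.55410696  0.99595541  0.13570983] [-0.04325191  0.04370655  0.00449507]
[[ 9.932e-01  1.168e-01  1.000e-03]
 [ 1.168e-01 -9.932e-01  4.000e-04]
 [ 1.100e-03 -2.000e-04 -1.000e+00]]
```

View pics/s2c.png

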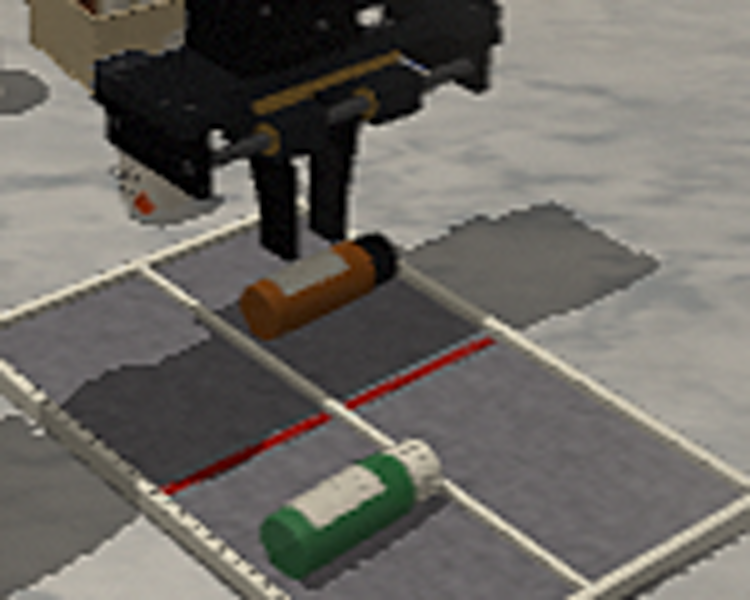

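```bash
python3 - <<'E'
from h import *
f=lambda p:((w2p(p,"side")-[250,130])*5).round(0)
for n,p in(("tip c",(.5809,.1123,.049)),("tipL",(.556,.109,.049)),("tipR",(.606,.1155,.049)),("amb crest base",(.5465,.0995,.04)),("amb crest bodyend",(.612,.1089,.04)),("base centre",(.5465,.0995,.025)),("line end",(.6425,.037,.01)),("line end2",(.4475,.0156,.01)),("green base c",(.4638,-.0613,.025)),("green cap c",(.547,-.0465,.025))): print(n,f(p))
for n,p in(("amb crest base",(.5465,.0995,.04)),("capend",(.63,.1115,.037))):
  u=w2p(p); print(n,(u-[240,145])*4.6)
E
```

```text
tip c [302. 239.]
tipL [262. 256.]
tipR [341. 223.]
amb crest base [255. 286.]
amb crest bodyend [358. 241.]
base centre [256. 312.]
line end [489. 339.]
line end2 [160. 492.]
green base c [281. 547.]
green cap c [426. 464.]
amb crest base [225.76386102 277.28105316]
capend [199.43506055 109.72435724]
```

```bash
python3 -m crank '{"dp":[[0,0.15,0.2],[0,0,0.2],[0,0,0.2],[0,0,0.1],[0,0,0.1],[0,0,0.1],[0,0,0],[0,0,0]],"delta_rot":[[0,0,0],[0,0,0],[0,0,0],[0,0,0],[0,0,0],[0,0,0],[0,0,0],[0,0,0]]}'
```

```text
time: 4.25
position: [0.5806, 0.1108, 0.0593]
tool_rot: [-3.136, -0.184, 0.0]
ft_force: [-0.9, 0.3, 5.5]
grip_width: 0.23
```

```bash
python3 -m crank '{"dp":[[0,0.2,0],[0,0.4,0],[0,0.4,0],[0,0.4,0],[0,0.4,0],[0,0.4,0],[0,0.2,0],[0,0,0]],"delta_rot":[[0,0,0],[0,0,0],[0,0,0],[0,0,0],[0,0,0],[0,0,0],[0,0,0],[0,0,0]]}'
cat > look.py <<'E'
from h import *
import cv2,sys
n=sys.argv[1]; v=sys.argv[2] if len(sys.argv)>2 else "side"
a=ctrl.get_image(v); cv2.imwrite(f"pics/{v}_{n}.png",a)
a=a[130:250,250:400] if v=="side" else a[145:270,240:412]
k=5 if v=="side" else 4.6
cv2.imwrite(f"pics/c_{n}.png",cv2.resize(a,None,fx=k,fy=k,interpolation=cv2.INTER_CUBIC))
s=ctrl.get_state();print(s["time"],s["position"],s["ft_force"])
E
python3 look.py 3
```

```text
time: 5.05
position: [0.5845, 0.0864, 0.0593]
tool_rot: [-3.136, -0.182, -0.003]
ft_force: [0.7, -0.0, 4.5]
grip_width: 0.226
5.1 [0.58448199 0.08665034 0.05931191] [ 0.31910996 -0.15342865  5.31017256]
```

View pics/c_3.png

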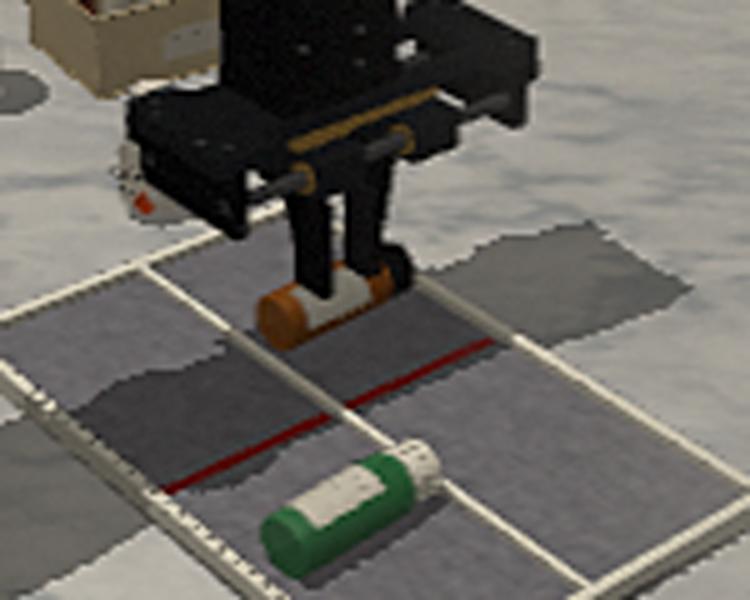

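```bash
Z='[0,0,0]'
python3 -m crank '{"dp":[[0,0,-0.6],[0,-1.25,0],[0,0,0.3],[0,0,0.3],[0,0,0],[0,0.3,0],[0,0.4,0],[0,0.4,0]],"delta_rot":[[0,0,0],[0,0,0],[0,0,0],[0,0,0],[0,0,0],[0,0,0],[0,0,0],[0,0,0]]}'
python3 -m crank '{"dp":[[0,0.4,0],[0,0.4,0],[0,0.4,0],[0,0.3,0],[0,0,0],[0,0,-0.6],[0,-1.3,0],[0,0,0.3]],"delta_rot":[[0,0,0],[0,0,0],[0,0,0],[0,0,0],[0,0,0],[0,0,0],[0,0,0],[0,0,0]]}'
python3 look.py 4
```

```text
time: 5.9
position: [0.5835, 0.0884, 0.0593]
tool_rot: [-3.136, -0.184, -0.001]
ft_force: [-0.8, -1.0, 6.3]
grip_width: 0.232
time: 6.7
position: [0.5831, 0.0895, 0.0614]
tool_rot: [-3.134, -0.188, -0.0]
ft_force: [-0.3, 0.1, 0.6]
grip_width: 0.232
6.75 [0.58261382 0.08848796 0.06057556] [ 0.04187541 -0.1827623  -1.13399586]
```

View pics/c_4.png

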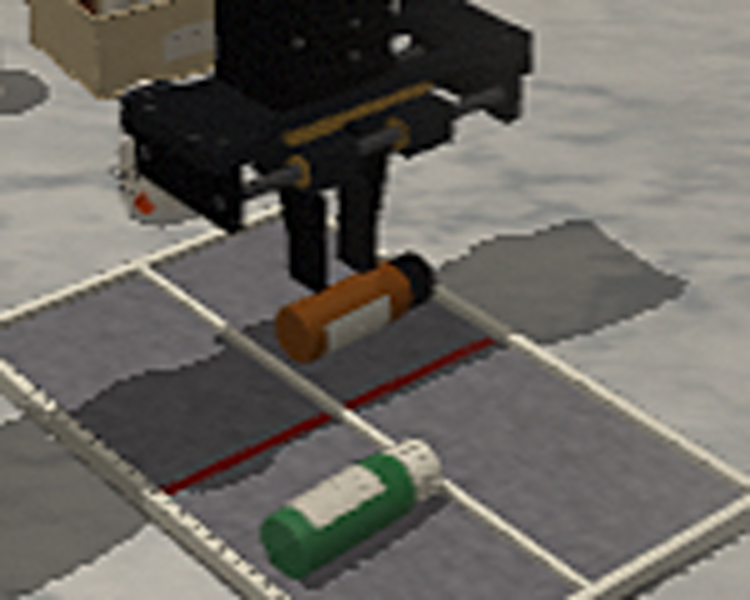

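```bash
cat >> h.py <<'E'
C0=np.array([0.5453,0.0221]);BX=np.array([.9936,.1129]);BY=np.array([-.1129,.9936])
def bd(w): return np.array([(w[:2]-C0)@BX,(w[:2]-C0)@BY]).round(4)
def sc(x,y,z): return bd(p2w((250+(x+.5)/5-.5,130+(y+.5)/5-.5),z,"side"))
E
python3 - <<'E'
from h import *
print("init base",sc(264,311,.025),"now base",sc(301,332,.025),"crest line base",sc(277,313,.04),"crest end",sc(382,268,.04))
print("init crest",sc(252,288,.04),sc(345,243,.04))
print("green base",sc(287,550,.025))
print("tcp",bd(ctrl.get_state()["position"]))
E
```

```text
init base [0.014  0.0771] now base [0.0165 0.051 ] crest line base [0.0038 0.053 ] crest end [0.069  0.0531]
init crest [0.008  0.0784] [0.07   0.0832]
green base [-0.0896 -0.0753]
tcp [0.0446 0.0618]
```

```bash
python3 -m crank '{"dp":[[0,0.25,0],[0,0,0.3],[0,0,0],[0,0.3,0],[0,0.4,0],[0,0.4,0],[0,0.4,0],[0,0.4,0]],"delta_rot":[[0,0,0],[0,0,0],[0,0,0],[0,0,0],[0,0,0],[0,0,0],[0,0,0],[0,0,0]]}'
python3 -m crank '{"dp":[[0,0.4,0],[0,0.3,0],[0,0.2,0],[0,0,0],[0,0,-0.6],[0,-1.4,0],[0,0,0.3],[0,0,0.3]],"delta_rot":[[0,0,0],[0,0,0],[0,0,0],[0,0,0],[0,0,0],[0,0,0],[0,0,0],[0,0,0]]}'
python3 look.py 5
```

```text
time: 7.55
position: [0.5868, 0.0646, 0.0593]
tool_rot: [-3.136, -0.183, -0.003]
ft_force: [0.4, -0.6, 6.1]
grip_width: 0.23
time: 8.35
position: [0.5848, 0.0715, 0.0589]
tool_rot: [-3.135, -0.188, 0.002]
ft_force: [-7.2, -1.1, 23.6]
grip_width: 0.228
8.4 [0.58480835 0.07076138 0.05921527] [-4.50130325  0.30345243  8.21808851]
```

View pics/c_5.png

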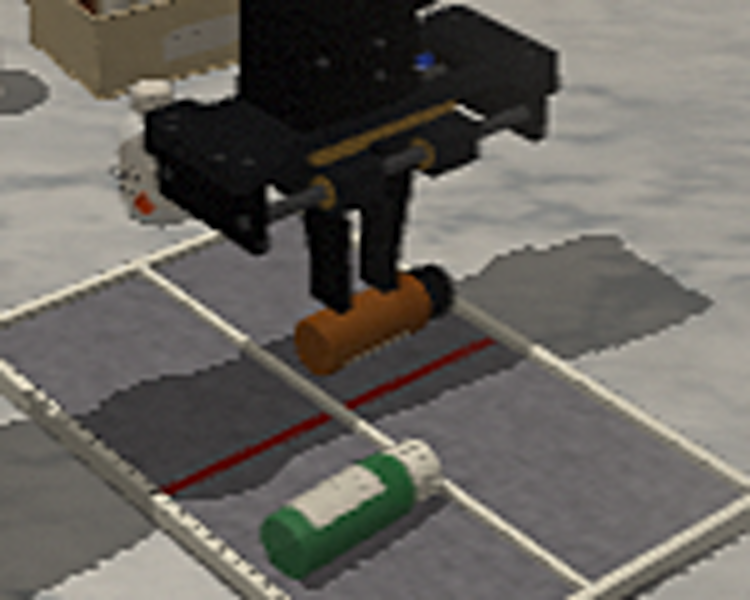

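```bash
python3 - <<'E'
from h import *
print("base",sc(320,346,.025),"prev calib",sc(301,332,.025),"tcp",bd(ctrl.get_state()["position"]))
E
python3 -m crank '{"dp":[[0,0.3,0],[0,0.4,0],[0,0.4,0],[0,0.4,0],[0,0.4,0],[0,0.4,0],[0,0.3,0],[0,0,0]],"delta_rot":[[0,0,0],[0,0,0],[0,0,0],[0,0,0],[0,0,0],[0,0,0],[0,0,0],[0,0,0]]}'
python3 -m crank '{"dp":[[0,0,-0.6],[0,-1.2,0],[0,0,0.2],[0,0,0.2],[0,0,0.1],[0,0,0.1],[0,0,0],[0,0,0]],"delta_rot":[[0,0,0],[0,0,0],[0,0,0],[0,0,0],[0,0,0],[0,0,0],[0,0,0],[0,0,0]]}'
python3 look.py 6
```

```text
base [0.0161 0.0357] prev calib [0.0165 0.051 ] tcp [0.0447 0.0439]
time: 9.2
position: [0.5891, 0.0436, 0.0593]
tool_rot: [3.136, 0.183, 0.002]
ft_force: [-1.0, -0.5, 6.5]
grip_width: 0.228
time: 10.0
position: [0.5868, 0.0556, 0.0593]
tool_rot: [-3.136, -0.183, 0.001]
ft_force: [-2.5, 0.0, 7.5]
grip_width: 0.233
10.05 [0.58675588 0.05561749 0.05923149] [-2.9414193   0.31542917  6.44395248]
```

View pics/c_6.png

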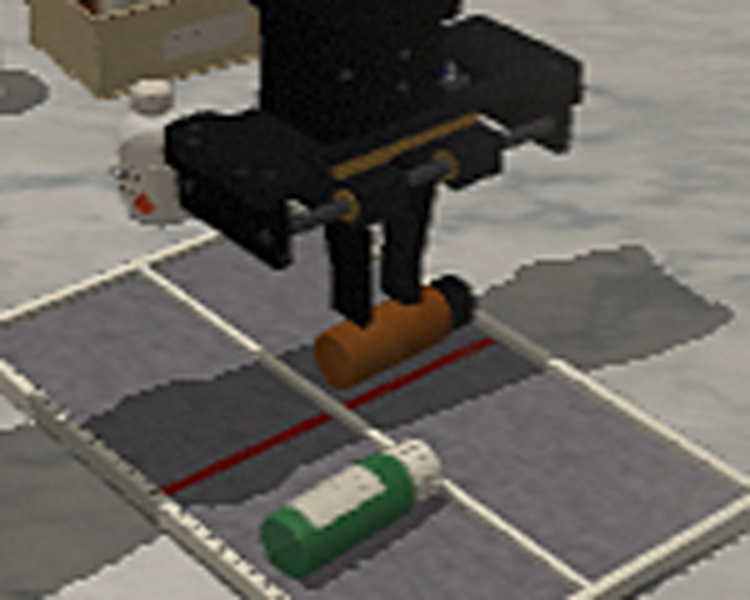

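```bash
python3 -m crank '{"dp":[[0,0.3,0],[0,0.4,0],[0,0.4,0],[0,0.4,0],[0,0.4,0],[0,0.4,0],[0,0.3,0],[0,0,0]],"delta_rot":[[0,0,0],[0,0,0],[0,0,0],[0,0,0],[0,0,0],[0,0,0],[0,0,0],[0,0,0]]}'
python3 -m crank '{"dp":[[0,0,-0.6],[0,-2.5,-0.6],[0,-2.5,-0.6],[0,-2.5,0],[0,-2.5,0],[0,-2.5,0],[0,0,0],[0,0,0]],"delta_rot":[[0,0,0],[0,0,0],[0,0,0],[0,0,0],[0,0,0],[0,0,0],[0,0,0],[0,0,0]]}'
python3 look.py 7; python3 look.py 7t top
```

```text
time: 10.85
position: [0.5908, 0.0294, 0.0593]
tool_rot: [3.136, 0.182, 0.003]
ft_force: [0.1, -0.3, 6.1]
grip_width: 0.231
time: 11.65
position: [0.5749, 0.1547, 0.0762]
tool_rot: [3.135, 0.186, -0.001]
ft_force: [0.3, -0.1, 0.5]
grip_width: 0.227
11.7 [0.57527518 0.15346561 0.07630867] [0.27454915 0.35870063 0.09384557]
11.75 [0.57545602 0.15286544 0.07637472] [ 0.62312949  0.78835029 -0.17307119]
```

View pics/c_7.png

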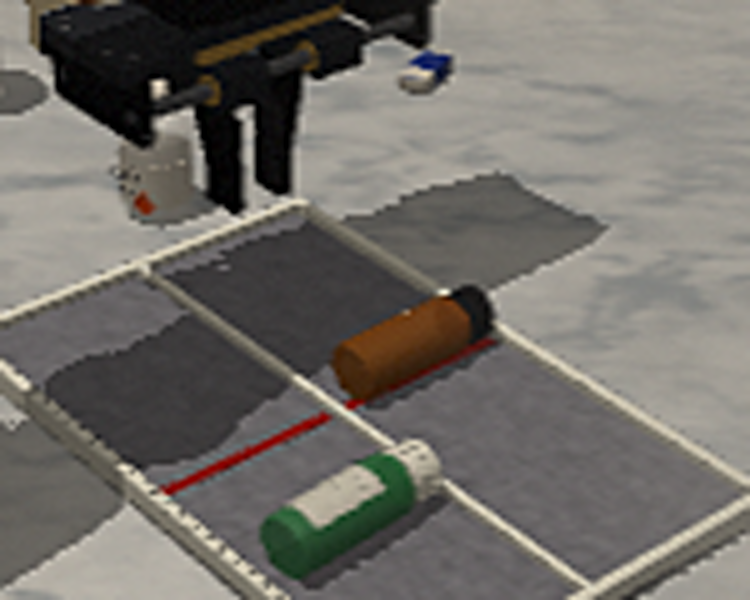

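View pics/c_7t.png

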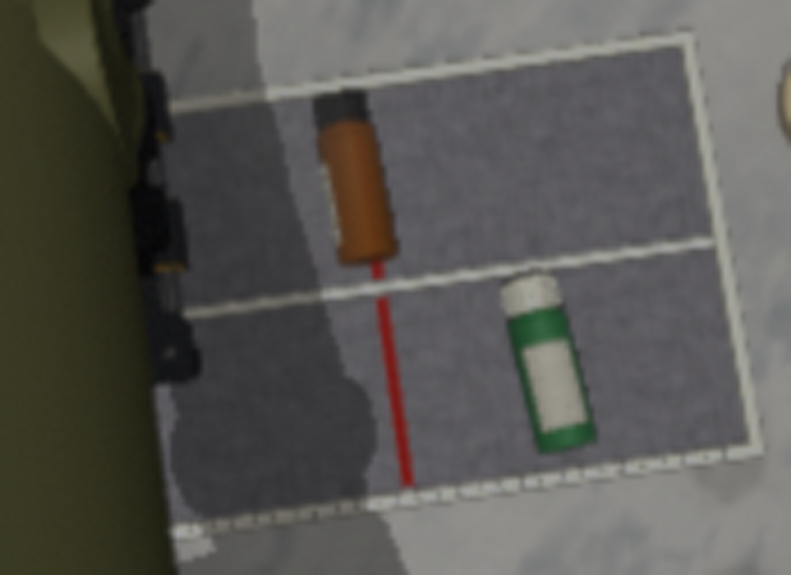

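```bash
python3 - <<'E'
from h import *
f=lambda x,y,z: bd(p2w(crop(x,y),z))
print("line",f(354,97,.01),f(407,486,.01),"rib side",f(378,265,.01))
print("amb mid",f(345,123,.025),f(369.5,259.5,.025)," cap end",f(341,92,.027),"base",f(370,263,.025))
print("green mid",f(537,309,.025),f(566,447,.025),"L edge",f(509,317,.025),f(541,452,.025),"R",f(566,304,.025),f(595,441,.025),"cap",f(529,274,.025))
print("init amb mid",f(208,148,.025),f(230,287,.025))
print("lip inner", f(345,90,.016),"tcp",bd(ctrl.get_state()["position"]))
E
```

```text
line [0.0982 0.0039] [-0.0979  0.0046] rib side [0.012  0.0036]
amb mid [0.082  0.0104] [0.0127 0.0078]  cap end [0.0973 0.0103] base [0.0109 0.0078]
green mid [-0.0226 -0.0695] [-0.0908 -0.0734] L edge [-0.0246 -0.0555] [-0.0916 -0.0611] R [-0.0221 -0.0839] [-0.0899 -0.0876] cap [-0.005  -0.0683]
init amb mid [0.0786 0.0788] [0.0085 0.0768]
lip inner [0.1009 0.008 ] tcp [0.0447 0.1265]
```

```bash
python3 -m crank '{"dp":[[0,2.5,0],[0,2.5,0],[0,2.5,0],[0,2.5,0],[0,1.4,0.6],[0,0,0.6],[0,0,0.3],[0,0,0]],"delta_rot":[[0,0,-0.04],[0,0,0],[0,0,0],[0,0,0],[0,0,0],[0,0,0],[0,0,0],[0,0,0]]}'
python3 -m crank '{"dp":[[0,0,0.2],[0,0,0.1],[0,0,0],[0,0.25,0],[0,0.25,0],[0,0.25,0],[0,0.25,0],[0,0,0]],"delta_rot":[[0,0,0],[0,0,0],[0,0,0],[0,0,0.02],[0,0,0.02],[0,0,0.02],[0,0,0.02],[0,0,0]]}'
python3 -m crank '{"dp":[[0,0,-0.6],[0,-2.5,-0.6],[0,-2.5,-0.6],[0,-2.5,0],[0,-2.5,0],[0,-2.5,0],[0,0,0],[0,0,0]],"delta_rot":[[0,0,0],[0,0,0],[0,0,0],[0,0,0],[0,0,0],[0,0,0],[0,0,0],[0,0,0]]}'
python3 look.py 8t top
```

```text
time: 12.55
position: [0.5914, 0.0435, 0.0605]
tool_rot: [-3.131, -0.249, 0.003]
ft_force: [0.3, 0.8, -0.1]
grip_width: 0.229
time: 13.35
position: [0.5945, 0.0314, 0.0593]
tool_rot: [3.139, 0.119, 0.003]
ft_force: [-0.4, -0.2, 5.1]
grip_width: 0.229
time: 14.15
position: [0.5835, 0.1568, 0.0762]
tool_rot: [3.139, 0.124, -0.001]
ft_force: [0.2, -0.1, 0.4]
grip_width: 0.224
14.2 [0.58374072 0.15553666 0.07629472] [-0.19451224 -1.13258964  0.81484949]
```

View pics/c_8t.png

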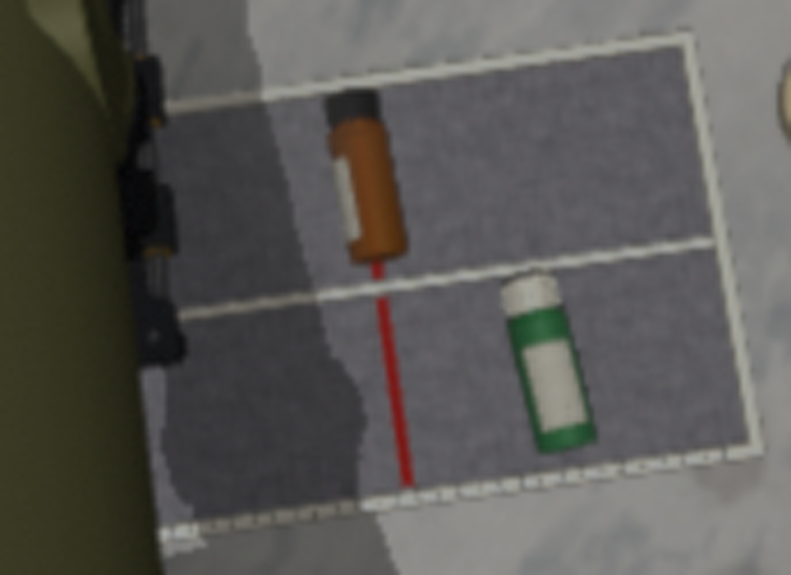

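```bash
python3 - <<'E'
from h import *
f=lambda x,y,z: bd(p2w(crop(x,y),z))
a,b=f(355.5,121.5,.025),f(380,258.5,.025)
print("amb mid",a,b,np.degrees((a-b)[1]/(a-b)[0]),"cap end",f(352,91,.027),"base",f(380,261,.025))
s=ctrl.get_state();print("tcp",bd(s["position"]),R.from_rotvec(s["tool_rot"]).as_matrix()[:,0])
E
```

```text
amb mid [0.082  0.0052] [0.0125 0.0026] 2.1434392335829355 cap end [0.0971 0.0049] base [0.0113 0.0028]
tcp [0.0533 0.1282] [ 9.97052922e-01  7.67149976e-02 -5.29626276e-04]
```

```bash
python3 -m crank '{"dp":[[-1.28,2.63,-2],[-1.28,2.63,0],[-1.28,2.63,0],[-1.28,2.63,0],[-1.28,2.63,0],[-1.28,2.63,0],[-1.28,2.63,0],[-1.28,2.63,0]],"delta_rot":[[0,0,0],[0,0,0],[0,0,0],[0,0,0],[0,0,0],[0,0,0],[0,0,0],[0,0,0]]}' 5.0
python3 -m crank '{"dp":[[0,0,0],[0,0,0.9],[0,0,0.9],[0,0,0.7],[0,0,0.2],[0,0,0],[0,0,0],[0,0,0]],"delta_rot":[[0,0,-0.098],[0,0,0],[0,0,0],[0,0,0],[0,0,0],[0,0,0],[0,0,0],[0,0,0]]}'
python3 look.py 9
python3 - <<'E'
from h import *
s=ctrl.get_state();print("tcp",bd(s["position"]),R.from_rotvec(s["tool_rot"]).as_matrix())
E
```

```text
time: 15.0
position: [0.497, -0.0641, 0.0966]
tool_rot: [3.139, 0.116, 0.0]
ft_force: [-0.3, 0.4, -0.4]
grip_width: 0.579
time: 15.8
position: [0.4984, -0.0611, 0.0698]
tool_rot: [3.129, 0.275, 0.001]
ft_force: [0.0, -0.7, 0.4]
grip_width: 0.572
15.85 [ 0.49838879 -0.06114393  0.06986503] [-0.7574307   0.26222289  0.00276896]
tcp [-0.056  -0.0774] [[ 9.84688423e-01  1.74322247e-01  6.80513047e-04]
 [ 1.74322267e-01 -9.84688655e-01  3.08457253e-05]
 [ 6.75470572e-04  8.82551482e-05 -9.99999768e-01]]
```

View pics/c_9.png

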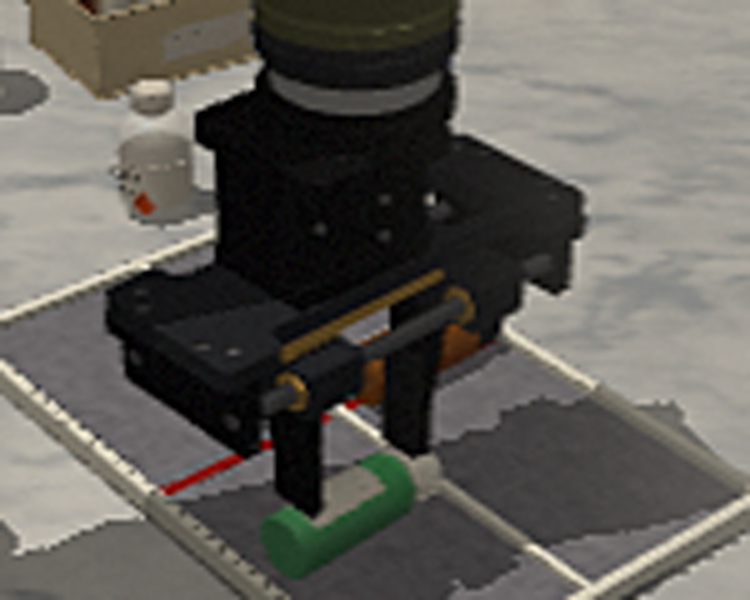

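```bash
python3 -m crank '{"dp":[[0,0,0.4],[0,0,0.4],[0,0,0.2],[0,0,0.1],[0,0,0.05],[0,0,0],[0,-0.2,0],[0,-0.3,0]],"delta_rot":[[0,0,0],[0,0,0],[0,0,0],[0,0,0],[0,0,0],[0,0,0],[0,0,0],[0,0,0]]}'
python3 -m crank '{"dp":[[0,-0.4,0],[0,-0.4,0],[0,-0.4,0],[0,-0.4,0],[0,-0.3,0],[0,0,0],[0,0,0],[0,0,0]],"delta_rot":[[0,0,0.015],[0,0,0.015],[0,0,0.015],[0,0,0.015],[0,0,0],[0,0,0],[0,0,0],[0,0,0]]}'
python3 -m crank '{"dp":[[0,0,-0.6],[0,2,-0.6],[0,2,-0.6],[0,2,0],[0,2,0],[0,2,0],[0,0,0],[0,0,0]],"delta_rot":[[0,0,0],[0,0,0],[0,0,0],[0,0,0],[0,0,0],[0,0,0],[0,0,0],[0,0,0]]}'
python3 look.py 10t top;python3 look.py 10 side
```

```text
time: 16.65
position: [0.4971, -0.0572, 0.0591]
tool_rot: [3.13, 0.273, -0.001]
ft_force: [-4.5, -1.2, 11.6]
grip_width: 0.574
time: 17.45
position: [0.4948, -0.0377, 0.0592]
tool_rot: [-3.136, -0.18, -0.001]
ft_force: [-3.0, -1.1, 9.3]
grip_width: 0.573
time: 18.25
position: [0.5057, -0.1366, 0.0759]
tool_rot: [-3.136, -0.179, 0.001]
ft_force: [-0.1, 1.1, -0.1]
grip_width: 0.575
18.3 [ 0.50572414 -0.13578819  0.0758268 ] [ 0.12225095  0.39412252 -0.2824882 ]
18.35 [ 0.50577503 -0.13546299  0.07584624] [-0.07687471 -0.32980545  0.45642624]
```

View pics/c_10t.png

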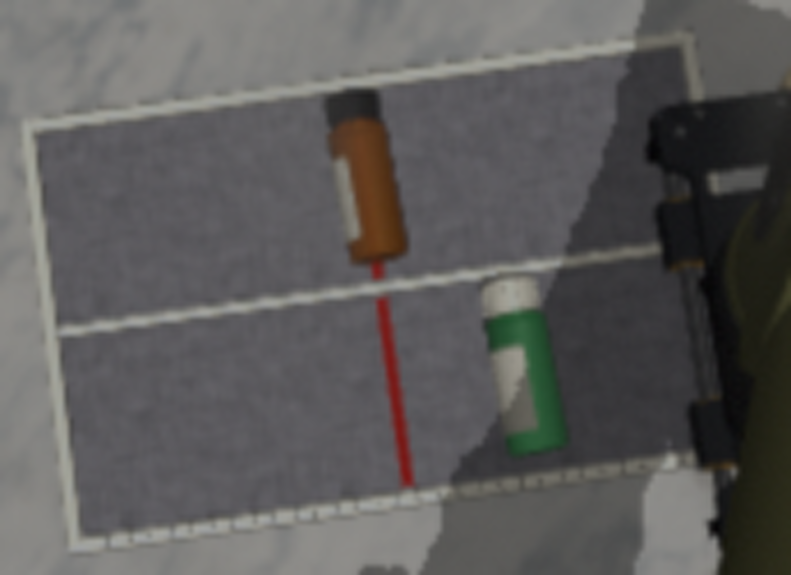

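View pics/c_10.png

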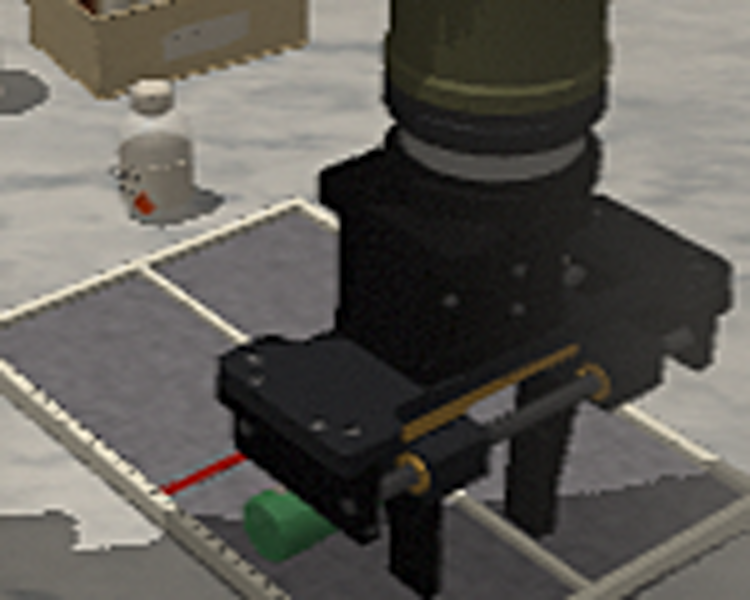

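```bash
cat > m.py <<'E'
from h import *
import sys
v=list(map(float,sys.argv[1:5]))
f=lambda x,y,z: bd(p2w(crop(x,y),z))
a,b=f(*v[:2],.025),f(*v[2:],.025)
print("capside",a,"base",b,"body mid",(a+b)/2,"tilt",np.degrees((a-b)[1]/(a-b)[0]))
s=ctrl.get_state();t=R.from_rotvec(s["tool_rot"]).as_matrix()[:,0];print("tcp",bd(s["position"]),"z",s["position"][2],"yaw rel board",np.degrees(np.arctan2(t[1],t[0]))-6.48)
E
python3 m.py 514.5 313 539 450.5; python3 m.py 537.5 310.5 568 446.5
```

```text
capside [-0.023  -0.0584] base [-0.0907 -0.0602] body mid [-0.05685 -0.0593 ] tilt 1.5233737536713137
tcp [-0.0571 -0.1521] z 0.07584623804622649 yaw rel board 0.1867910762094276
capside [-0.0234 -0.0697] base [-0.0907 -0.0743] body mid [-0.05705 -0.072  ] tilt 3.9162048404187084
tcp [-0.0571 -0.1521] z 0.07584623804622649 yaw rel board 0.1867910762094276
```

```bash
python3 -m crank '{"dp":[[0,-2.2,0],[0,-2.2,0],[0,-2.2,0],[0,-2.0,0.5],[0,0,0.5],[0,0,0.5],[0,0,0.2],[0,0,0.05]],"delta_rot":[[0,0,-0.023],[0,0,0],[0,0,0],[0,0,0],[0,0,0],[0,0,0],[0,0,0],[0,0,0]]}'
python3 -m crank '{"dp":[[0,-0.2,0],[0,-0.4,0],[0,-0.4,0],[0,-0.4,0],[0,-0.4,0],[0,-0.4,0],[0,-0.3,0],[0,0,0]],"delta_rot":[[0,0,0],[0,0,0.01],[0,0,0.01],[0,0,0.01],[0,0,0.005],[0,0,0],[0,0,0],[0,0,0]]}'
python3 -m crank '{"dp":[[0,0,-0.6],[0,1.25,0],[0,0,0.2],[0,0,0.2],[0,0,0.1],[0,0,0.1],[0,0,0],[0,-0.2,0]],"delta_rot":[[0,0,0],[0,0,0],[0,0,0],[0,0,0],[0,0,0],[0,0,0],[0,0,0],[0,0,0]]}'
python3 -m crank '{"dp":[[0,-0.4,0],[0,-0.4,0],[0,-0.4,0],[0,-0.4,0],[0,-0.4,0],[0,-0.3,0],[0,0,0],[0,0,0]],"delta_rot":[[0,0,0],[0,0,0],[0,0,0],[0,0,0],[0,0,0],[0,0,0],[0,0,0],[0,0,0]]}'
python3 -m crank '{"dp":[[0,0,-0.6],[0,2,-0.6],[0,2,-0.6],[0,2,0],[0,2,0],[0,2,0],[0,0,0],[0,0,0]],"delta_rot":[[0,0,0],[0,0,0],[0,0,0],[0,0,0],[0,0,0],[0,0,0],[0,0,0],[0,0,0]]}'
python3 look.py 11t top
```

```text
time: 19.15
position: [0.4946, -0.0531, 0.059]
tool_rot: [3.134, 0.214, -0.001]
ft_force: [-3.2, -0.3, 7.4]
grip_width: 0.578
time: 19.95
position: [0.4919, -0.0277, 0.0592]
tool_rot: [3.137, 0.16, 0.0]
ft_force: [-1.4, 0.1, 5.6]
grip_width: 0.575
time: 20.75
position: [0.4925, -0.0376, 0.0591]
tool_rot: [-3.137, -0.161, 0.001]
ft_force: [-3.8, -1.6, 8.9]
grip_width: 0.574
time: 21.55
position: [0.4898, -0.0141, 0.0592]
tool_rot: [-3.137, -0.162, 0.002]
ft_force: [-4.3, -0.6, 9.5]
grip_width: 0.575
time: 22.35
position: [0.5005, -0.1134, 0.0764]
tool_rot: [-3.137, -0.161, 0.0]
ft_force: [-0.3, 0.9, 0.3]
grip_width: 0.575
22.4 [ 0.50049176 -0.11266983  0.07634031] [0.88516519 0.15250556 0.31530811]
```

View pics/c_11t.png

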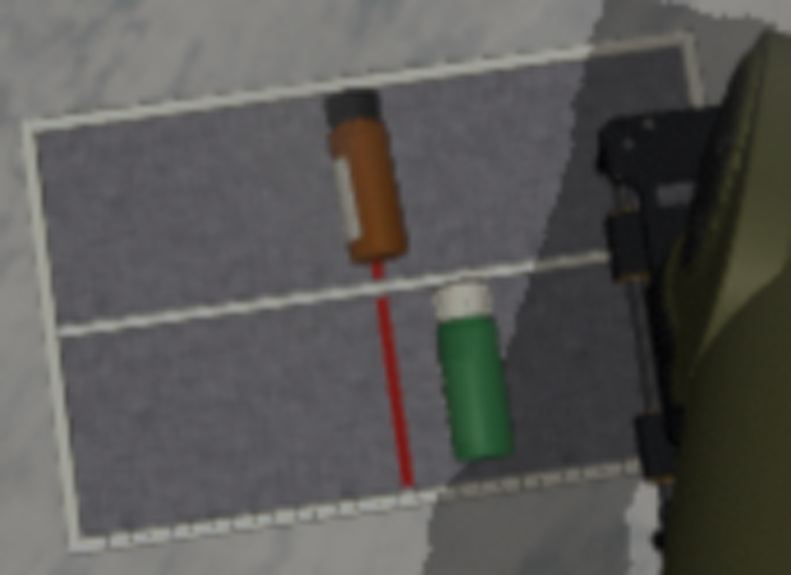

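```bash
python3 m.py 466.5 320 485 456
```

```text
capside [-0.0233 -0.0348] base [-0.0898 -0.0341] body mid [-0.05655 -0.03445] tilt -0.6031134685587606
tcp [-0.0597 -0.1288] z 0.07634030681716943 yaw rel board -0.5342985300810881
```

```bash
python3 -m crank '{"dp":[[0.3,-2.2,0],[0,-2.2,0],[0,-2.2,0],[0,-2.1,0.5],[0,0,0.5],[0,0,0.5],[0,0,0.2],[0,0,0.05]],"delta_rot":[[0,0,0],[0,0,0],[0,0,0],[0,0,0],[0,0,0],[0,0,0],[0,0,0],[0,0,0]]}'
python3 -m crank '{"dp":[[0,-0.2,0],[0,-0.4,0],[0,-0.4,0],[0,-0.4,0],[0,-0.4,0],[0,-0.4,0],[0,-0.3,0],[0,0,0]],"delta_rot":[[0,0,0],[0,0,-0.005],[0,0,-0.005],[0,0,0],[0,0,0],[0,0,0],[0,0,0],[0,0,0]]}'
python3 -m crank '{"dp":[[0,0,-0.6],[0,1.25,0],[0,0,0.2],[0,0,0.2],[0,0,0.1],[0,0,0.1],[0,0,0],[0,-0.2,0]],"delta_rot":[[0,0,0],[0,0,0],[0,0,0],[0,0,0],[0,0,0],[0,0,0],[0,0,0],[0,0,0]]}'
python3 -m crank '{"dp":[[0,-0.4,0],[0,-0.4,0],[0,-0.4,0],[0,-0.4,0],[0,-0.4,0],[0,-0.3,0],[0,0,0],[0,0,0]],"delta_rot":[[0,0,0],[0,0,0],[0,0,0],[0,0,0],[0,0,0],[0,0,0],[0,0,0],[0,0,0]]}'
python3 -m crank '{"dp":[[0,0,-0.6],[0,2,-0.6],[0,2,-0.6],[0,2,0],[0,2,0],[0,2,0],[0,0,0],[0,0,0]],"delta_rot":[[0,0,0],[0,0,0],[0,0,0],[0,0,0],[0,0,0],[0,0,0],[0,0,0],[0,0,0]]}'
python3 look.py 12t top
```

```text
time: 23.2
position: [0.4944, -0.0281, 0.0591]
tool_rot: [3.137, 0.159, -0.001]
ft_force: [-2.5, -0.5, 3.4]
grip_width: 0.576
time: 24.0
position: [0.4917, -0.0011, 0.0593]
tool_rot: [-3.136, -0.179, 0.0]
ft_force: [-2.3, 0.4, 5.2]
grip_width: 0.576
time: 24.8
position: [0.4929, -0.0128, 0.0591]
tool_rot: [3.137, 0.177, -0.001]
ft_force: [-0.8, -1.6, 4.3]
grip_width: 0.574
time: 25.6
position: [0.49, 0.011, 0.0592]
tool_rot: [-3.136, -0.178, 0.001]
ft_force: [-3.1, -0.6, 5.6]
grip_width: 0.573
time: 26.4
position: [0.5019, -0.0886, 0.0771]
tool_rot: [-3.136, -0.176, -0.001]
ft_force: [1.4, 0.2, -0.3]
grip_width: 0.574
26.45 [ 0.50179851 -0.08794982  0.07699848] [ 0.36098324  0.28288267 -0.14329694]
```

View pics/c_12t.png

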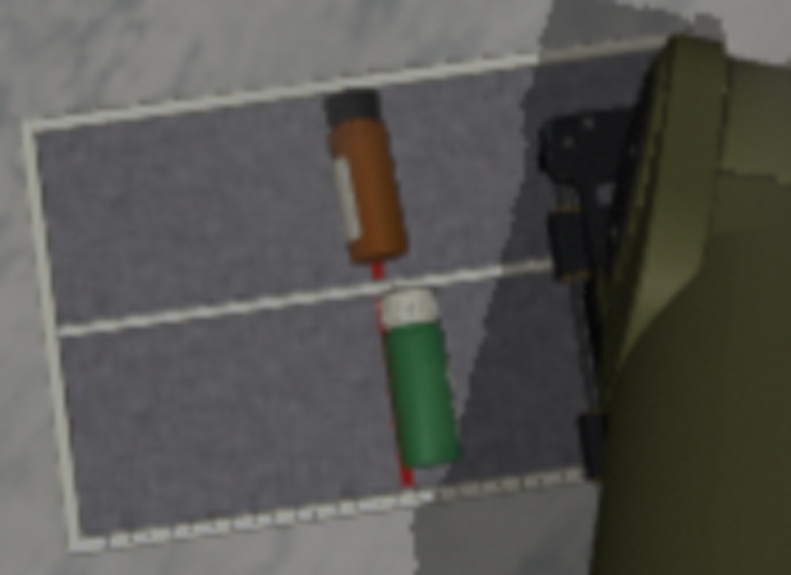

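```bash
python3 m.py 413.5 326.5 431 463
```

```text
capside [-0.0229 -0.0089] base [-0.0895 -0.008 ] body mid [-0.0562  -0.00845] tilt -0.7742672907173286
tcp [-0.0556 -0.1044] z 0.07699848292740209 yaw rel board 0.03449742906321607
```

```bash
python3 -m crank '{"dp":[[0,-2.2,0],[0,-2.2,0],[0,-2.2,0],[0,-2.3,0.5],[0,0,0.5],[0,0,0.5],[0,0,0.2],[0,0,0.1]],"delta_rot":[[0,0,0.007],[0,0,0],[0,0,0],[0,0,0],[0,0,0],[0,0,0],[0,0,0],[0,0,0]]}'
python3 -m crank '{"dp":[[0,-0.2,0],[0,-0.4,0],[0,-0.4,0],[0,-0.4,0],[0,-0.4,0],[0,-0.4,0],[0,-0.36,0],[0,0,0]],"delta_rot":[[0,0,0],[0,0,-0.005],[0,0,-0.005],[0,0,-0.004],[0,0,0],[0,0,0],[0,0,0],[0,0,0]]}'
python3 -m crank '{"dp":[[0,0,-0.6],[0,2,-0.6],[0,2,-0.6],[0,2,0],[0,2,0],[0,2,0],[0,0,0],[0,0,0]],"delta_rot":[[0,0,0],[0,0,0],[0,0,0],[0,0,0],[0,0,0],[0,0,0],[0,0,0],[0,0,0]]}'
python3 look.py 13t top
```

```text
time: 27.25
position: [0.492, -0.0015, 0.059]
tool_rot: [3.137, 0.164, -0.001]
ft_force: [-2.1, -0.6, 6.1]
grip_width: 0.574
time: 28.05
position: [0.4891, 0.0259, 0.0592]
tool_rot: [-3.135, -0.19, 0.0]
ft_force: [-2.5, 0.0, 5.1]
grip_width: 0.576
time: 28.85
position: [0.5014, -0.0741, 0.0771]
tool_rot: [-3.136, -0.187, -0.001]
ft_force: [-0.6, -0.0, 0.7]
grip_width: 0.575
28.9 [ 0.50135037 -0.07343136  0.07702644] [ 0.86102731  0.72939575 -0.5151154 ]
```

View pics/c_13t.png

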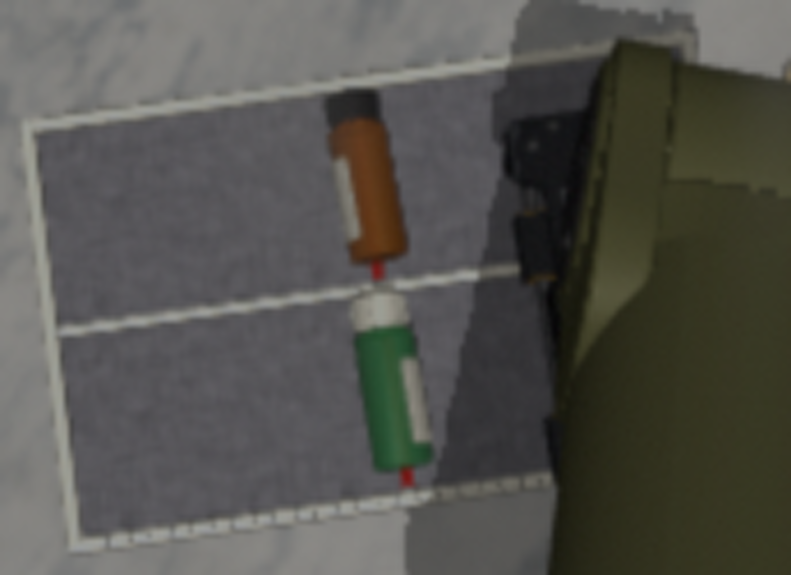

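```bash
python3 m.py 384.5 329 403.5 467; python3 - <<'E'
from h import *
f=lambda x,y,z: bd(p2w(crop(x,y),z))
print(f(379,291,.03),f(403.5,468,.025), "line at base",f(407,478,.01), "line near rib",f(378,268,.01),f(384,300,.01))
E
```

```text
capside [-0.0222  0.0052] base [-0.0896  0.0054] body mid [-0.0559  0.0053] tilt -0.17001714989045244
tcp [-0.0545 -0.09  ] z 0.077026435890506 yaw rel board 0.43329444544071016
[-0.0041  0.0054] [-0.0901  0.0054] line at base [-0.094  0.004] line near rib [0.0105 0.0039] [-0.0058  0.0031]
```

```bash
python3 -m crank '{"dp":[[0,0,-2],[0,1.5,-2],[0,1.5,-2],[0,1.5,-2],[0,1.5,-2],[0,1.5,-2],[0,1,-1],[0,0,0]],"delta_rot":[[0,0,0],[0,0,0],[0,0,0],[0,0,0],[0,0,0],[0,0,0],[0,0,0],[0,0,0]]}'
python3 look.py 14; python3 look.py 14t top
python3 -c "
import cv2;a=cv2.imread('pics/side_14.png')[120:300,200:450];cv2.imwrite('pics/s14.png',cv2.resize(a,None,fx=3.2,fy=3.2,interpolation=2))"
```

```text
time: 29.7
position: [0.5123, -0.1596, 0.2083]
tool_rot: [3.135, 0.187, 0.004]
ft_force: [0.3, -0.1, 0.1]
grip_width: 0.573
29.75 [ 0.51163136 -0.1583724   0.20703247] [ 0.75567939 -0.11078512 -0.8156049 ]
29.8 [ 0.51116667 -0.15760311  0.20621166] [-0.1127311   0.47351826 -1.20428412]
```

View pics/s14.png

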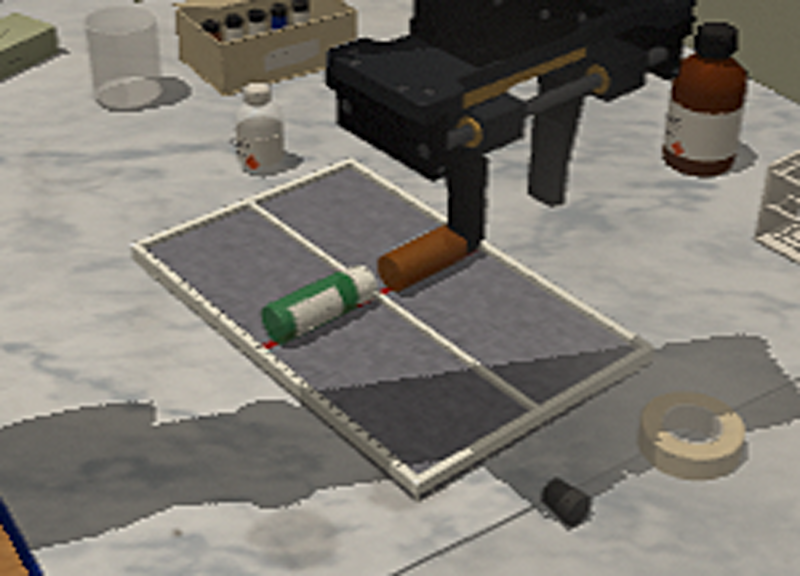

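View pics/top_14t.png

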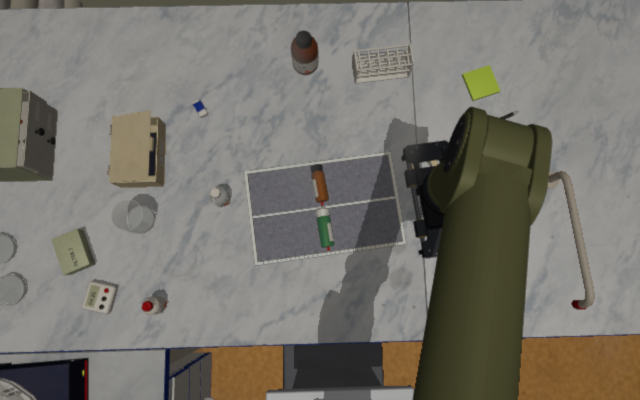

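Both vials lie over the red line, at (320,183) and (324,229) in the top view. The bottle, tape roll and stopper haven't moved: the stopper is still at (377,277) in the side view. The arm is clear of everything, so I'm handing in.

```bash
python3 -c "
from bench import ctrl
print(ctrl.close_job(),ctrl.get_state()['time'])"
```

```text
the job is handed in; nothing more can be done
the job is handed in; nothing more can be done
```

I rolled both vials onto the red line and handed the job in at about 30 s of the 59 s allowed. I pressed the fingertips on each crest, usually with 4–10 N, and rolled in short strokes: amber in six, green in six.

Last checks in the top view:

| Vial | Distance from line | Angle to line |
|---|---|---|
| Amber | under 1 mm | about 2° |
| Green | about 1 mm | under 0.5° |

- **Still in place:** The vials were at rest with the gripper well clear. In the last pictures the bottle, tape roll and stopper looked to be where they were at the start.
- **Two fingertips:** I used both fingertips of the partly open gripper on each vial, not one.
- **Angle correction:** The amber vial kept its starting tilt, because one try at turning it on its last stroke had no effect. With the fingers set wider, the green vial's starting tilt of about 4° came out. That turning is not pure rolling: it means a little twist on the mat.
- **Force spike:** One touch-down on the amber vial briefly read 24 N, with no visible effect.

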